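Turn the board over and index the test slide

TASK

On the test slide, first swing the orange-handled frame right over so that the circuit board in it lies with its component face up, while the carriage is still at its loading end. Then slide the carriage by its black knob towards the yellow clamp until you feel the ball detent drop into its notch, near the clamp, and finish there still holding the knob between the fingers, without moving the things lying around.

Things in the scene. Friction and masses are not known exactly. Their poses are not given: they have to be found in the camera images.
- fixture: Fixed slide base, aluminium, 90 x 430 x 12 mm, with a steel rail 36 mm wide on it (top 29 mm up) and grey end stops. Origin: centre of its underside, on the table. Its y axis is the rail direction in which the carriage travels away from the loading end; its x axis points across the rail, roughly away from the robot.
- carriage (a joint): Position of the blue carriage along the rail in m: 0 = at the loading end (fixture -y), 0.16 = the far end; starts at 0 to 0.03. Deck 100 (x) x 170 (y) x 10 mm, top 41 mm above the table. Friction about 1 N, a little damping. A hidden ball detent (see detent_ball) draws it into its one notch from about 4 mm off with up to 7 N; it takes about 7 N to pull it out again.
- detent_ball (a joint): How far the sprung ball, inside the carriage directly under the knob, is pushed up by the hidden strip in the rail it runs on, in m: about 0 = down in the notch, 0.0027 = riding on plain strip; 1 mm off the notch reads about 0.0011, 2 mm off 0.0019. Travel is little more than the reading noise. Cannot be seen.
- knob: Black square upright knob on the carriage with a red dot on top, 18 x 18 mm, 48 mm high, sides along the fixture's x and y. Origin: centre of its foot, on the deck 41 mm above the table; z up. Free room of 30 mm or more all round it. It lies over the rail's centre line and moves with the carriage: at carriage = 0 it stands at fixture y = -0.142.
- knob_grip (a point): Point on the knob's axis 34 mm above its foot (75 mm above the table, 14 mm below the knob's top), a good height to grip.
- leaf (a joint): Angle of the turnover frame, rad: 0 = lying to fixture -x (towards the robot), board component face down; 1.57 = upright; 3.14 = lying over to fixture +x, component face up. Its hinge runs along fixture y above the rail's centre line (fixture x = 0), 66 mm above the table. 120 g, little friction: falls to either side from upright, rests flat on both.
- leaf_bar (a point): Middle of the orange bar, the frame's handle: round, 10 mm thick, 72 mm long, parallel to the hinge and 96 mm from it (66 mm above the table when flat); at fixture y = carriage - 0.045. Frame 100 mm wide, 8 mm thick, outer edge 58 mm from the hinge; two 8 mm arms 64 mm apart leave an opening 33 mm deep, 56 mm wide between frame and bar for a finger.
- clamp_mark (a point): Middle of the top of the yellow clamp, fixed beside the rail on its fixture +x side, 34 (x) x 20 (y) x 22 mm, top 22 mm above the table. Rough mark only: the hidden notch is where the knob's axis comes level with the clamp along the rail, give or take 8 mm (fixture y), so it must be felt.
- drive_unit: Bystander: black drive unit, 100 x 130 x 80 mm, origin at the centre of its underside.
- screw_bin: Bystander: open blue bin, 90 x 120 x 45 mm, origin at the centre of its underside.
- label_roll: Bystander: paper label roll lying flat, 84 mm diameter, 30 mm high, origin at the centre of its underside.
- meter: Bystander: yellow hand meter lying flat, 75 x 130 x 30 mm, origin at the centre of its underside.

How it is judged:
By the outcome, as a careful person would: the job done as asked, in the order asked, and still so for the second after the job is handed in, while the arm keeps its last pose, push and grip.
It also fails if it takes over 61 s, if anything falls off the work surface, if the arm or the gripper's body presses on something with over 40 N, if the wrist force passes 120 N, or if a joint passes its speed limit or range.

ROBOT

A 6-joint arm with a two-finger parallel gripper is mounted at the origin on the work surface. World frame = base frame: x ahead of the robot, y to its left, z up, the work surface at z = 0. Lengths are in m, angles in rad, forces in N, time in s.
With the tool pointing down it reaches from about 0.325 to 0.75 m from the base axis. Payload 7.6 kg.
Tool frame: the origin (TCP) lies midway between the tips of the shut fingers; the grasp point (between the pads) lies 19 mm behind it (robot.tcp_to_grasp is the distance from the TCP to the grasp point, in m); x points along the fingers, y is the direction in which the jaws open and shut, and the axes are right-handed (so a half turn about x gives the same grasp; the last joint's range is limited). The gripper opens to 85 mm and grips with 20 to 120 N. Pads are 22 mm wide; open, the fingers measure 114 mm over their backs; the gripper's body (76 mm by 85 mm) begins 54 mm behind the grasp point. The pads swing forward as they close: fully open they stand 13 mm farther back than shut.
Start: joints at [1.197, 0.052, 1.401, -0, 1.689, -0.07], TCP at [0.157, 0.501, 0.231] pointing down, gripper open.
Joint ranges: [-2.9, 2.9], [-0.91, 2.17], [0.12, 2.37], [-1.06, 4.2], [0.26, 2.73], [-2.93, 2.93]. Speed limits (rad/s): [2.57, 2.57, 3.01, 3.14, 3.14, 3.14].

INTERFACE

Orientations are given as a unit quaternion [x, y, z, w].
In Python, from workcell import robot gives the robot as it stands. Calls block until the motion is done:
- robot.move_ptp(position, orientation): joint-space move of the TCP to a pose.
- robot.servo_line(position, max_speed=0.15, attitude=None, until_force=None): straight line of the TCP; attitude=None keeps the orientation; max_speed is the mean speed in m/s. With until_force (N) it stops when the force on the tool has changed by that much, and returns True; else False.
- robot.goto_joints(angles): joint-space move.
- robot.move_gripper(opening): finger opening in m; the grip force is fixed at half the most; returns when the fingers have stopped.
- robot.wait(seconds).
- robot.solve_ik(position, orientation): joint angles nearest the present ones, or None.
- robot.get_state(): the state.
- robot.read_camera(name): name is "scene" or "top" or "wrist"; returns the picture (480x640x3 uint8, red, green, blue); there is no depth.
- robot.camera_model(name): a dict with "K" (3x3 intrinsics, pixels), "xyz" and "attitude" of the camera in the world. Camera axes: x right, y up, looking along -z (the intrinsics and any distortion apply to the point x, -y, -z); pixel columns grow to the right and rows downward; lengths in m; the calibration is good to about 2 mm. A picture is of the moment at which its call begins: read the wrist's pose just before it. camera_model takes no time and is no camera call; for the wrist camera it gives the pose at the moment of the call.
A pose or a line that the arm cannot do raises robot.PlanningError and nothing moves.
- robot.job_done(): hands the job in, once; it reports no verdict.
The state is a dict: "clock": time; "qpos": joint angles; "joint_vel": joint speeds; "tau": joint torques, N m; "position": TCP position; "eef_rot": TCP orientation; "force": force on the tool from outside, world axes, zero at the start; "moment": the same for the moment, N m; "finger_gap": finger opening in m.
Only numpy, scipy, OpenCV 4.12 (cv2) and the standard library are available. Lean on these libraries where they do the work, as an engineer would, in place of code of your own. Each camera call takes 0.05 s, during which the arm holds its last target.

## Working session

There is one attempt and no reset: what is moved stays moved. The work goes in short steps, each a Python script; the robot and the scene stay as the last script left them, time stands still between calls to the robot, and variables do not carry over. Pictures are saved under pics/ and viewed, and the job is handed in when it is done.

```bash
ls; mkdir -p pics
python3 - <<'E'
from workcell import robot
import cv2
print(robot.get_state())
for n in ("scene","top","wrist"):
    m=robot.camera_model(n); print(n,m)
    im=robot.read_camera(n); cv2.imwrite(f"pics/{n}0.png",im[:,:,::-1])
E
```

```text
pics
{'clock': 0.0, 'qpos': array([ 1.19668446e+00,  5.28096243e-02,  1.40174514e+00,  2.67650248e-05,
        1.68860581e+00, -7.02927993e-02]), 'joint_vel': array([ 0.00018301,  0.00179874,  0.00030631, -0.00062704, -0.00072903,
        0.00053557]), 'tau': array([ 3.79441799e-04, -3.81677592e+01, -3.60179222e+01,  1.53901510e-05,
        6.11845622e-03,  8.91471984e-06]), 'position': array([0.15691671, 0.50067767, 0.23047633]), 'eef_rot': array([ 0.10646384,  0.69909497, -0.10754112,  0.6988323 ]), 'force': array([ 0.38070105, -0.08824427,  0.14826161]), 'moment': array([-0.03121479, -0.04025249, -0.0006215 ]), 'finger_gap': 0.08588310110885371}
scene {'K': array([[500.01526448,   0.        , 314.95747182],
       [  0.        , 500.01526448, 241.93645142],
       [  0.        ,   0.        ,   1.        ]]), 'xyz': array([ 1.2675072 , -0.47294706,  0.86812838]), 'attitude': array([0.34191246, 0.17616482, 0.41120997, 0.82641889])}
top {'K': array([[553.63938414,   0.        , 310.28008203],
       [  0.        , 553.63938414, 244.9614577 ],
       [  0.        ,   0.        ,   1.        ]]), 'xyz': array([0.46961146, 0.01816115, 1.33239587]), 'attitude': array([-0.03537695,  0.04723104,  0.7162304 , -0.69536445])}
wrist {'K': array([[374.53652658,   0.        , 321.78997932],
       [  0.        , 374.53652658, 238.65463091],
       [  0.        ,   0.        ,   1.        ]]), 'xyz': array([0.07955356, 0.52546954, 0.37309299]), 'attitude': array([-0.13077836, -0.09573194,  0.5842075 ,  0.7952572 ])}
```

View pics/top0.png

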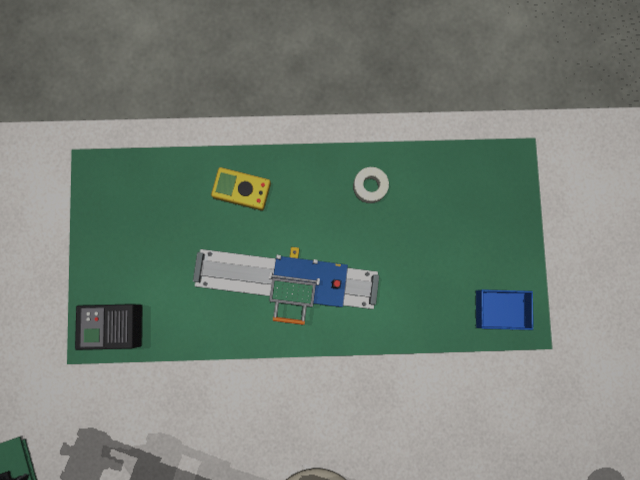

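View pics/scene0.png

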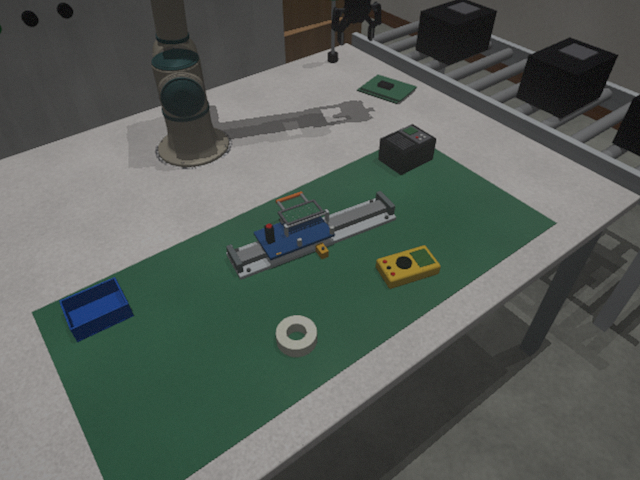

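The top view shows the slide at the image centre: knob's red dot near (337,284), orange bar near (289,320), clamp near (294,252). The frame lies towards the robot, and the travel direction runs to image left (+y).

```bash
cat > h.py <<'E'
from workcell import robot
import cv2, numpy as np
from scipy.spatial.transform import Rotation as R
def ray(m,u,v,z):
    K=m["K"]; d=np.array([(u-K[0,2])/K[0,0],-(v-K[1,2])/K[1,1],-1.0])
    d=R.from_quat(m["attitude"]).as_matrix()@d; o=np.asarray(m["xyz"])
    return o+d*(z-o[2])/d[2]
def proj(m,p):
    q=R.from_quat(m["attitude"]).as_matrix().T@(np.asarray(p)-m["xyz"]); K=m["K"]
    return np.array([K[0,0]*q[0]/-q[2]+K[0,2],K[1,1]*-q[1]/-q[2]+K[1,2]])
def blobs(im,lo,hi,amin=8):
    hsv=cv2.cvtColor(im,cv2.COLOR_RGB2HSV); k=cv2.inRange(hsv,lo,hi)
    n,l,s,c=cv2.connectedComponentsWithStats(k)
    return [(s[i][4],c[i],s[i][:4],l==i) for i in range(1,n) if s[i][4]>=amin]
COL=dict(red=((0,170,90),(4,255,255)),orange=((6,150,120),(17,255,255)),yellow=((20,150,90),(32,255,255)))
E
python3 - <<'E'
from h import *
for n in("top","scene"):
    im=cv2.imread(f"pics/{n}0.png")[:,:,::-1].copy(); m=robot.camera_model(n)
    for c,z in(("red",.089),("orange",.066),("yellow",.022)):
        for a,ce,bb,k in blobs(im,*COL[c]):
            print(n,c,a,ce.round(1),bb,ray(m,*ce,z).round(4), end=' ')
            r=cv2.minAreaRect(np.argwhere(k)[:,::-1].astype(np.float32)); print(np.round(r[1],1),round(r[2],1))
m=robot.camera_model("top")
im=cv2.imread("pics/top0.png")
x=cv2.resize(im[230:340,180:395],None,fx=3.7,fy=3.7,interpolation=cv2.INTER_CUBIC); cv2.imwrite("pics/crop.png",x)
E
```

```text
top orange 9 [262.7 184.2] [261 183   4   4] [0.7637 0.1012 0.066 ] [3. 3.] 90.0
top orange 8 [258.4 200.1] [256 198   5   5] [0.7263 0.1119 0.066 ] [3.5 2.8] 45.0
top orange 109 [288.  320.2] [273 317  32   7] [0.4479 0.0504 0.066 ] [31.3  3.6] 7.1
top yellow 1031 [244.  189.4] [212 168  58  41] [0.7623 0.1491 0.022 ] [53.6 30.3] 14.0
top yellow 70 [294.1 252.2] [290 247   9  11] [0.6069 0.0327 0.022 ] [7.8 9.6] 11.3
scene red 15 [268.6 225.5] [266 224   6   4] [ 0.5267 -0.0602  0.089 ] [3.1 4.5] 63.4
scene orange 52 [288.6 196.4] [276 192  26   9] [0.4454 0.0506 0.066 ] [ 1.9 26.2] 71.6
scene yellow 60 [321.6 248.4] [316 243  12  11] [0.6066 0.0315 0.022 ] [10.8  7.2] 53.1
scene yellow 861 [404.5 265.3] [377 246  63  36] [0.7651 0.1494 0.022 ] [26.1 58.5] 73.3
```

View pics/crop.png

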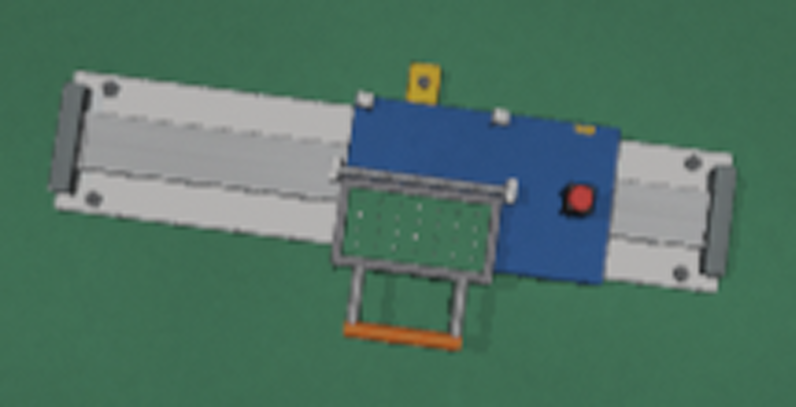

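View pics/wrist0.png

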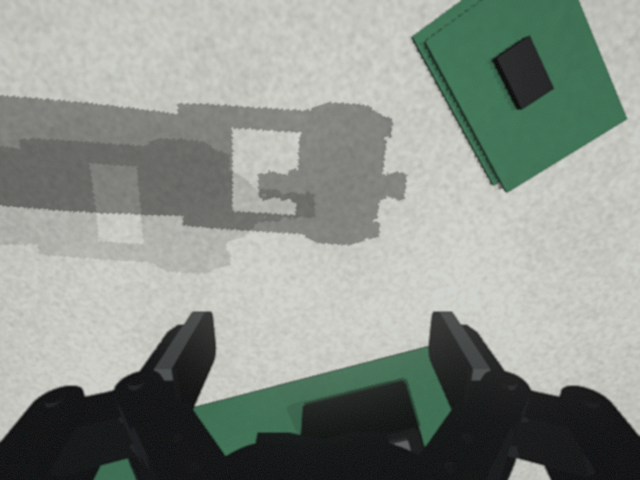

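Run:
```python
from h import *
m=robot.camera_model("top")
f=lambda u,v,z:ray(m,180+(u+.5)/3.7-.5,230+(v+.5)/3.7-.5,z)
tl,bl,tr,br=[f(*p,.012) for p in((77,72),(55,208),(733,155),(717,290))]
for a,b in((tl,tr),(bl,br)): d=a-b; print(np.linalg.norm(d),np.arctan2(-d[0],d[1]))
for a,b in((tl,bl),(tr,br)): d=a-b; print(np.linalg.norm(d),np.arctan2(d[1],d[0]))
c=(tl+bl+tr+br)/4; print("centre",c)
ms=robot.camera_model("scene")
yaw=np.mean([np.arctan2(-(a-b)[0],(a-b)[1]) for a,b in((tl,tr),(bl,br))]); print("yaw",yaw)
ex=np.array([np.cos(yaw),np.sin(yaw)]);ey=np.array([-np.sin(yaw),np.cos(yaw)])
for nm,p in dict(knobT=f(580,198,.089),knobS=ray(ms,268.6,225.5,.089),barT=ray(m,288,320.2,.066),barS=ray(ms,288.6,196.4,.066),clT=ray(m,294.1,252.2,.022),clS=ray(ms,321.6,248.4,.022)).items():
    q=p[:2]-c[:2]; print(nm,p.round(4),"fix",(q@ex).round(4),(q@ey).round(4))
```

```text
0.4275579721801038 -0.15541116686515194
0.42794440677831597 -0.1528219122763028
0.08861041922775947 -0.16677600241343538
0.08749885204284438 -0.16252013242200533
centre [0.54539378 0.05262529 0.012     ]
yaw -0.15411653957072735
knobT [ 0.5273 -0.0609  0.089 ] fix -0.0004 -0.115
knobS [ 0.5268 -0.0602  0.089 ] fix -0.0011 -0.1144
barT [0.4479 0.0503 0.066 ] fix -0.096 -0.0173
barS [0.4453 0.0506 0.066 ] fix -0.0986 -0.0173
clT [0.6069 0.0328 0.022 ] fix 0.0639 -0.0101
clS [0.6067 0.0315 0.022 ] fix 0.0638 -0.0115
```

```bash
cat >> h.py <<'E'
YAW=-0.1545; C=np.array([0.5450,0.0526])
ex=np.array([np.cos(YAW),np.sin(YAW)]);ey=np.array([-np.sin(YAW),np.cos(YAW)])
def W(fx,fy,z): return np.array([*(C+fx*ex+fy*ey),z])
def F(p): q=np.asarray(p)[:2]-C; return np.array([q@ex,q@ey,p[2]])
def down(sgn=1):
    X=np.array([0,0,-1.]);Y=sgn*np.array([*ex,0]);return R.from_matrix(np.c_[X,Y,np.cross(X,Y)]).as_quat()
G=robot.tcp_to_grasp
def ff(s): v=s["force"]; return np.array([v[:2]@ex,v[:2]@ey,v[2]])
E
python3 - <<'E'
from h import *
print(G)
p=W(-.0962,-.0173,.16)
for s in(1,-1):
    for q in (p,W(.096,-.0173,.05),W(0,-.115,.06)):print(s,robot.solve_ik(q,down(s)))
E
```

```text
0.0187
1 [ 2.99348472e-02 -1.29045774e-01  1.71956608e+00 -4.44089210e-16
  1.55107235e+00  1.84434847e-01]
1 [-2.53853710e-02  4.86968195e-01  1.25226674e+00 -4.44089210e-16
  1.40235772e+00  1.29114629e-01]
1 [-1.84798327e-01  1.95781024e-01  1.59553509e+00 -4.44089210e-16
  1.35027654e+00 -3.02983274e-02]
-1 None
-1 None
-1 None
```

Run:
```python
from h import *
robot.move_ptp(W(-.0965,-.0173,.15),down())
robot.move_gripper(.028)
st=robot.get_state(); m=robot.camera_model("wrist"); im=robot.read_camera("wrist")
cv2.imwrite("pics/w1.png",im[:,:,::-1])
print(st["clock"],F(st["position"]),st["finger_gap"],st["force"])
for a,ce,bb,k in blobs(im,*COL["orange"],40):
    print(a,ce,bb,F(ray(m,*ce,.066)))
    pts=np.argwhere(k)[:,::-1]
    e=[F(ray(m,*pts[np.argmin(pts[:,0])],.066)),F(ray(m,*pts[np.argmax(pts[:,0])],.066))];print(e)
print(proj(m,W(-.096,-.0173,.066)))
```

```text
2.6917 [-0.0965126  -0.01729017  0.14999316] 0.02802376568930631 [ 0.04699178  0.50727255 -0.95010965]
1270 [322.77480315 243.82283465] [316 194  14 107] [-0.09472024 -0.01460035  0.066     ]
[array([-0.09891053,  0.01717521,  0.066     ]), array([-0.09092816,  0.01717507,  0.066     ])]
[320.78161341 247.78189827]
```

View pics/w1.png

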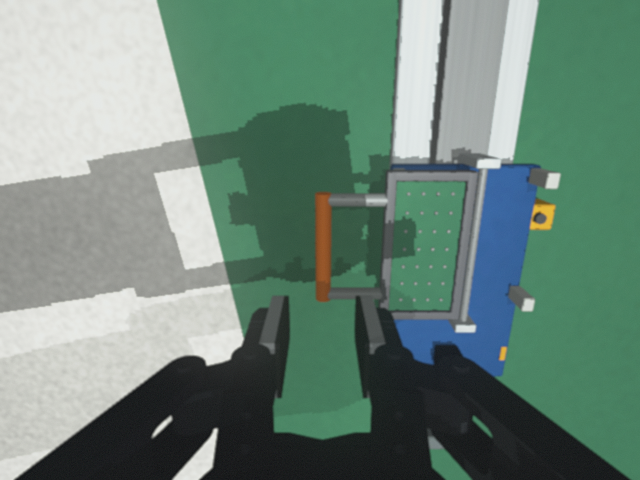

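The wrist view shows the bar upright at column 323, centred between the jaws at columns 280 and 365. The wrist measurement is within 3 mm of the top view, so I'll descend and grip.

Run:
```python
from h import *
hit=robot.servo_line(W(-.0955,-.016,.067-G),.08,until_force=8)
st=robot.get_state(); print(hit,F(st["position"]),ff(st))
if not hit:
    robot.move_gripper(.0)
    st=robot.get_state(); print(st["clock"],F(st["position"]),ff(st),st["finger_gap"])
    m=robot.camera_model("wrist"); cv2.imwrite("pics/w2.png",robot.read_camera("wrist")[:,:,::-1])
```

```text
False [-0.09512807 -0.01592016  0.04886537] [-0.01282957  0.19879911  0.21219827]
4.4833 [-0.09572733 -0.01593433  0.04875769] [-4.62944981 -0.28461793  5.09101494] 0.007750205412189366
```

View pics/w2.png

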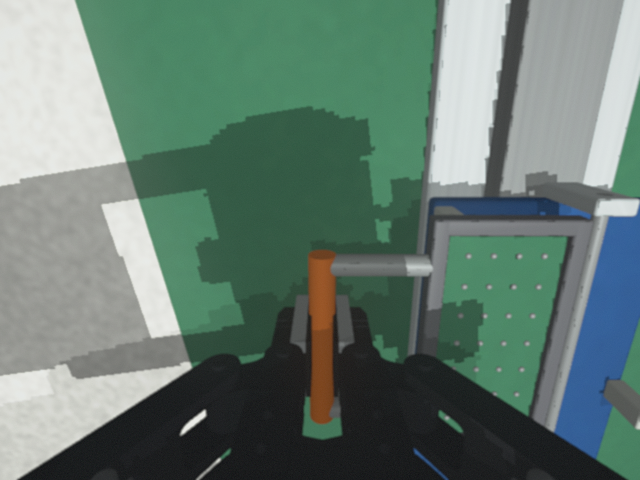

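Run:
```python
from h import *
for a in range(10,91,10):
    t=np.radians(a)
    robot.servo_line(W(-.096*np.cos(t),-.016,.066+.096*np.sin(t)-G),.08)
    st=robot.get_state(); print(a,round(st["clock"],2),F(st["position"]).round(4),ff(st).round(1),st["moment"].round(2),round(st["finger_gap"],4))
    if np.linalg.norm(st["force"])>30: break
cv2.imwrite("pics/s3.png",robot.read_camera("scene")[:,:,::-1])
```

```text
10 4.88 [-0.0947 -0.016   0.0641] [-2.5  0.4 -0.4] [0.13 0.37 0.02] 0.0079
20 5.24 [-0.0909 -0.016   0.0804] [-6.6 -0.3  1.1] [0.18 1.17 0.03] 0.0082
30 5.6 [-0.0848 -0.016   0.0954] [-12.9   0.5   2.3] [ 0.32  2.05 -0.03] 0.0075
40 5.96 [-0.0756 -0.0159  0.1102] [-19.4  -0.7  13.2] [ 0.38  3.34 -0.02] 0.0076
50 6.32 [-0.0633 -0.0158  0.124 ] [-24.8  -1.8  23.6] [ 0.26  4.11 -0.05] 0.0078
```

View pics/s3.png

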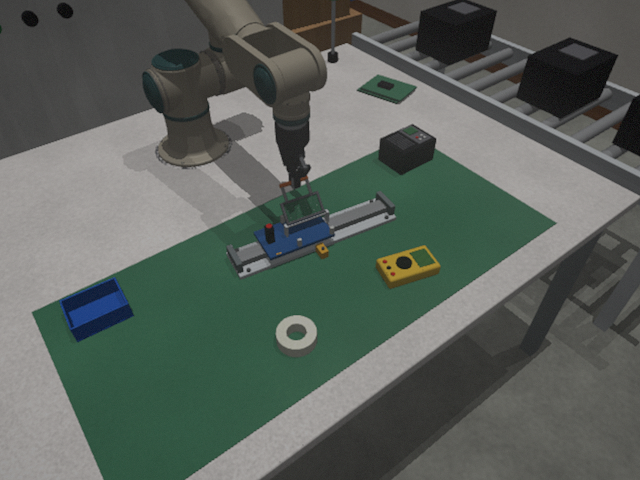

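Run:
```python
from h import *
im=robot.read_camera("wrist");cv2.imwrite("pics/w4.png",im[:,:,::-1])
t=np.radians(50); u=np.array([-np.cos(t),np.sin(t)])
b=np.array([-.096*np.cos(t),.066+.096*np.sin(t)])
for d in(.0015,.003):
    q=b+d*u; robot.servo_line(W(q[0],-.016,q[1]-G),.02)
    st=robot.get_state(); print(d,round(st["clock"],2),F(st["position"]).round(4),ff(st).round(1),st["moment"].round(2),round(st["finger_gap"],4))
```

```text
0.0015 6.67 [-0.0636 -0.0159  0.1239] [-14.3  -1.5  13.9] [0.3  2.49 0.04] 0.008
0.003 6.92 [-0.0639 -0.0159  0.1239] [-7.2  0.   4. ] [ 0.24  1.31 -0.02] 0.0076
```

View pics/w4.png

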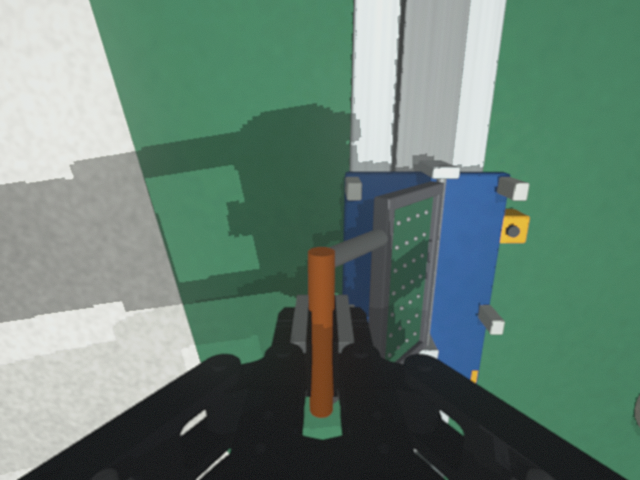

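```bash
cat > arc.py <<'E'
from h import *
def run(a0,a1,step,off,stop=40):
    for a in np.arange(a0,a1+.1,step):
        t=np.radians(a);u=np.array([-np.cos(t),np.sin(t)]);q=np.array([0,.066])+(.096+off)*u
        robot.servo_line(W(q[0],-.016,q[1]-G),.08)
        st=robot.get_state();f=ff(st);r=f[[0,2]]@u
        print(a,round(st["clock"],2),"off%.4f"%off,F(st["position"]).round(4),f.round(1),"rad %.1f"%r,st["moment"].round(2),round(st["finger_gap"],4))
        if np.linalg.norm(f)>stop: break
        off=np.clip(off+6e-5*r,-.006,.006)
    return off
E
python3 - <<'E'
from arc import *
run(56,98,6,.0038)
cv2.imwrite("pics/w5.png",robot.read_camera("wrist")[:,:,::-1])
cv2.imwrite("pics/s5.png",robot.read_camera("scene")[100:340,160:480,::-1])
E
```

```text
56.0 7.2 off0.0038 [-0.0556 -0.016   0.131 ] [-6.7  0.2  6. ] rad 8.8 [ 0.17  1.28 -0.1 ] 0.0076
62.0 7.48 off0.0043 [-0.0468 -0.0159  0.1372] [-5.9  0.3  8.2] rad 10.0 [ 0.19  1.26 -0.02] 0.0077
68.0 7.77 off0.0049 [-0.0372 -0.016   0.1424] [-5.8 -0.7  7.9] rad 9.5 [0.11 1.1  0.01] 0.008
74.0 8.05 off0.0055 [-0.0271 -0.016   0.1466] [-4.7 -0.4  9. ] rad 9.9 [ 0.13  0.85 -0.01] 0.0075
80.0 8.33 off0.0060 [-0.0166 -0.016   0.1496] [-3.7 -0.1  8.7] rad 9.2 [ 0.1   0.7  -0.05] 0.0075
86.0 8.62 off0.0060 [-0.0056 -0.016   0.1514] [-2.4 -0.8 10.1] rad 10.2 [0.01 0.59 0.02] 0.0077
92.0 8.9 off0.0060 [ 0.0051 -0.016   0.1508] [-0.7 -1.1  6.8] rad 6.8 [ 0.04  0.14 -0.02] 0.0074
98.0 9.18 off0.0060 [ 0.0153 -0.0161  0.1491] [ 0.2 -0.4  4. ] rad 4.0 [-0.13 -0.3   0.01] 0.0073
```

View pics/w5.png

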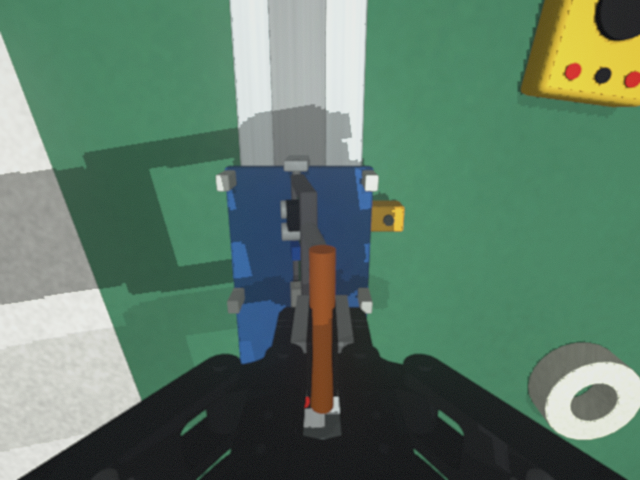

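View pics/s5.png

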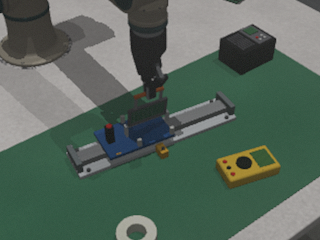

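Run:
```python
from h import *
bx,bz=.002,.0073
for a in range(104,183,6):
    a=min(a,179)
    t=np.radians(a)
    robot.servo_line(W(-.096*np.cos(t)+bx,-.016,.066+.096*np.sin(t)-G+bz),.08)
    st=robot.get_state();f=ff(st)
    print(a,round(st["clock"],2),"%.4f %.4f"%(bx,bz),F(st["position"]).round(4),f.round(1),st["moment"].round(2),round(st["finger_gap"],4))
    if np.linalg.norm(f)>30: break
    u=np.array([-np.cos(t),np.sin(t)]); r=f[[0,2]]@u
    bx+=6e-5*r*u[0]; bz+=6e-5*r*u[1]
cv2.imwrite("pics/w6.png",robot.read_camera("wrist")[:,:,::-1])
cv2.imwrite("pics/s6.png",robot.read_camera("scene")[100:340,160:480,::-1])
```

```text
104 9.57 0.0020 0.0073 [ 0.0247 -0.0161  0.1471] [-2.7 -1.1  1.1] [-0.02  0.67  0.  ] 0.0075
110 9.85 0.0020 0.0073 [ 0.0346 -0.0162  0.1445] [-1.4 -1.   0.9] [-0.09  0.53 -0.04] 0.0075
116 10.12 0.0020 0.0073 [ 0.0441 -0.0161  0.1408] [-0.5 -0.7  2. ] [-0.1   0.35  0.01] 0.0075
122 10.4 0.0021 0.0074 [ 0.0531 -0.0161  0.1361] [-0.7 -1.3 -0.1] [-0.19  0.2  -0.01] 0.0074
128 10.68 0.0020 0.0074 [ 0.0614 -0.016   0.1306] [ 1.1 -1.6  0.7] [-0.24 -0.04  0.02] 0.0079
134 10.95 0.0021 0.0075 [ 0.0686 -0.016   0.1234] [ 1.  -0.7 -1.3] [-0.15 -0.07 -0.05] 0.0074
140 11.22 0.0021 0.0075 [ 0.0749 -0.016   0.1162] [-2.7 -0.2  1. ] [-0.09  0.91 -0.01] 0.0077
146 11.5 0.0020 0.0074 [ 0.081  -0.0159  0.1083] [-4.6 -0.8 -0.5] [-0.02  0.96  0.06] 0.0075
152 11.78 0.0018 0.0073 [ 0.0862 -0.016   0.0998] [-3.9 -1.  -1. ] [-0.06  0.98  0.05] 0.0074
158 12.05 0.0016 0.0072 [ 0.0903 -0.016   0.0907] [-4.3 -1.7  0.9] [-0.02  1.    0.03] 0.007
164 12.32 0.0014 0.0071 [ 0.0934 -0.016   0.0812] [-5.1 -1.4 -0.1] [-0.06  1.1   0.  ] 0.0073
170 12.6 0.0011 0.0070 [ 0.0954 -0.0159  0.0714] [-4.9 -1.6  0.9] [-0.01  1.11 -0.01] 0.0071
176 12.88 0.0008 0.0069 [ 0.0962 -0.016   0.0614] [-6.9 -1.2  0.2] [-0.02  1.31 -0.01] 0.0076
179 13.12 0.0004 0.0069 [ 0.0963 -0.0159  0.0589] [-11.1  -2.4  11.1] [ 0.01  2.44 -0.04] 0.0074
```

View pics/w6.png

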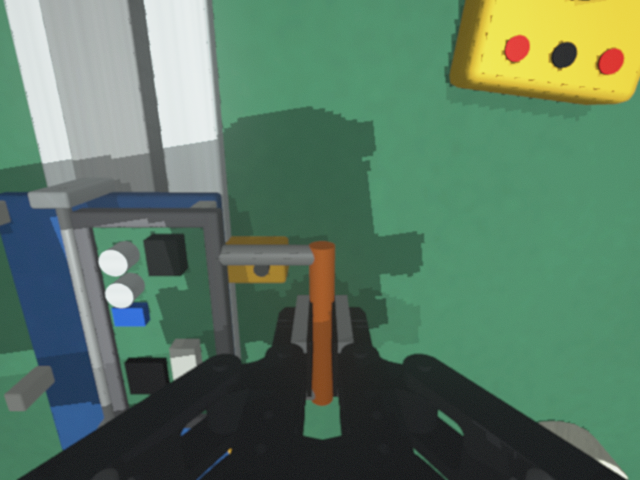

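View pics/s6.png

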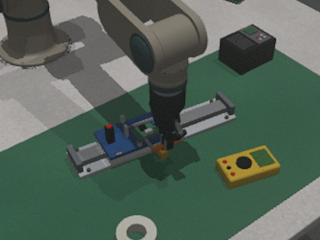

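Board lies component face up (chips visible at about (140,300) in the wrist view), with support force felt. Releasing and checking.

Run:
```python
from h import *
robot.move_gripper(.030)
st=robot.get_state();print(ff(st),st["finger_gap"])
p=F(st["position"])
robot.servo_line(W(.0963,p[1],.16),.12,until_force=15)
st=robot.get_state();print(st["clock"],F(st["position"]),ff(st))
robot.move_ptp(W(0,-.115,.15),down()); robot.move_gripper(.04)
m=robot.camera_model("wrist");im=robot.read_camera("wrist");cv2.imwrite("pics/w7.png",im[:,:,::-1])
for a,ce,bb,k in blobs(im,*COL["red"],40): print("red",a,ce,F(ray(m,*ce,.089)))
mt=robot.camera_model("top");im=robot.read_camera("top");cv2.imwrite("pics/t7.png",im[:,:,::-1])
for a,ce,bb,k in blobs(im,*COL["orange"],30): print("bar",a,ce,F(ray(mt,*ce,.066)))
cv2.imwrite("pics/t7c.png",cv2.resize(im[150:350,150:420,::-1],None,fx=2.9,fy=2.9,interpolation=cv2.INTER_CUBIC))
print(robot.get_state()["clock"])
```

```text
[ 0.77454165 -0.39956113  0.91675477] 0.02993758343953861
14.5917 [ 0.09582616 -0.01595276  0.15873772] [ 0.07421542 -0.41085638  0.1305142 ]
bar 107 [298.77570093 236.72897196] [ 0.09670081 -0.01735435  0.066     ]
15.5583
```

View pics/w7.png

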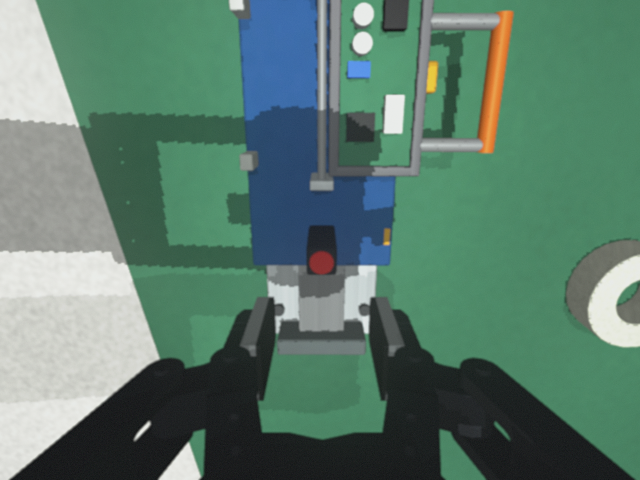

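View pics/t7c.png

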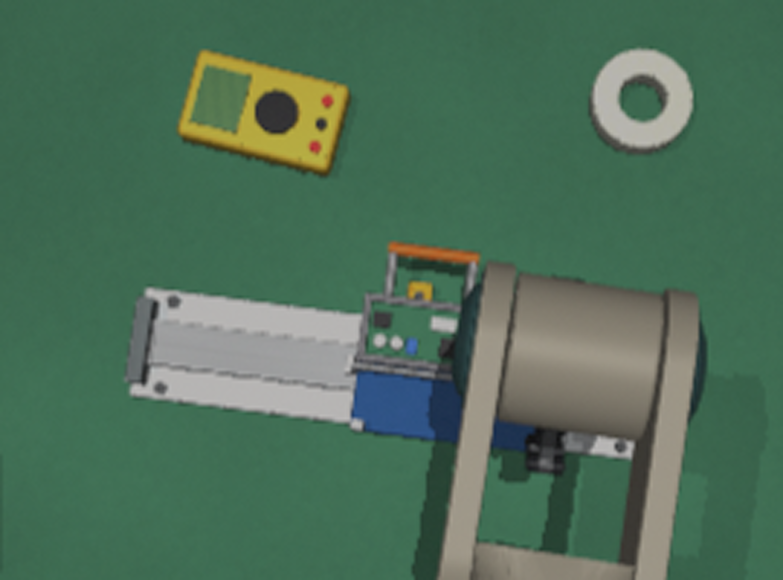

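Frame lies flat over to +x with components up; bar at fixture (0.097, -0.017), so the carriage has not moved. Next I'll grip the knob (dot at pixel (321,262)).

Run:
```python
from h import *
m=robot.camera_model("wrist"); k=F(ray(m,321,262,.089)); print("knob",k)
y=(k[1]*.5-.115*.5)
hit=robot.servo_line(W(0,y,.075-G),.1,until_force=8)
st=robot.get_state();print(hit,F(st["position"]),ff(st))
if not hit:
    robot.move_gripper(0)
    st=robot.get_state();print(st["clock"],F(st["position"]),ff(st),st["moment"],st["finger_gap"])
    cv2.imwrite("pics/w8.png",robot.read_camera("wrist")[:,:,::-1])
```

```text
knob [ 0.00095428 -0.11498145  0.089     ]
False [ 0.00052936 -0.11499821  0.05710517] [0.68701686 0.97576666 0.71419826]
16.9667 [ 0.00014363 -0.11501539  0.05719574] [-3.45832231 -0.98553349  7.37035843] [ 0.06615604  0.60600228 -0.06744332] 0.01669345983047443
```

View pics/w8.png

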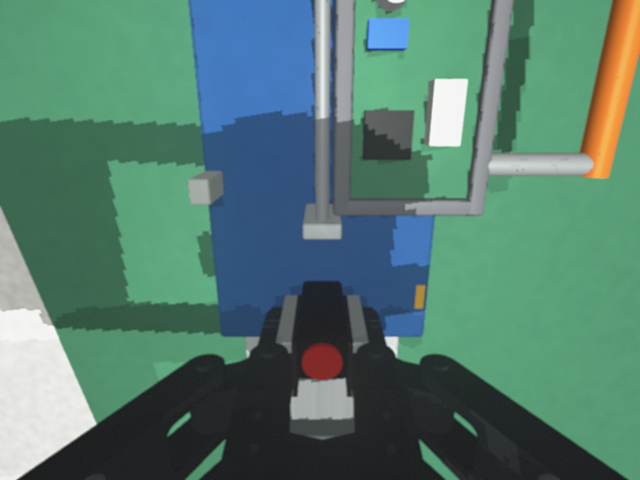

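```bash
cat > feel.py <<'E'
from h import *
def feel(y0,y1,step=.001):
    seen=False; log=[]
    for y in np.arange(y0,y1+1e-6,step):
        robot.servo_line(W(0,y,.0563),.02)
        a=[robot.get_state()]
        st=a[-1]; f=ff(st); py=F(st["position"])[1]; log.append((y,py,f[1]))
        print("%.4f %.4f"%(y,py),f.round(1),round(st["clock"],2))
        if f[1]>2.5: seen=True
        if seen and f[1]<-1.5: return True
    return False
E
python3 - <<'E'
from feel import *
robot.servo_line(W(0,-.026,.0563),.06)
st=robot.get_state();print(F(st["position"]),ff(st),st["clock"],st["finger_gap"])
print(feel(-.025,.003))
E
```

```text
[ 0.00024418 -0.0263197   0.05720086] [-4.25163014 -2.63931097  5.58774823] 18.65 0.016942246047726844
-0.0250 -0.0250 [-1.6 -0.2  5.5] 18.9
-0.0240 -0.0238 [-3.3 -0.5  4.3] 19.15
-0.0230 -0.0230 [-2.2 -0.7  5.8] 19.4
-0.0220 -0.0220 [-1.8 -0.8  4.7] 19.65
-0.0210 -0.0210 [-1.8 -0.3  5. ] 19.9
-0.0200 -0.0200 [-3.8  0.2  4.7] 20.15
-0.0190 -0.0190 [-3.2 -0.6  6.1] 20.4
-0.0180 -0.0180 [-1.7 -0.7  4.3] 20.65
-0.0170 -0.0170 [-1.4 -0.9  4.4] 20.9
-0.0160 -0.0159 [-2.6 -1.1  4.9] 21.15
-0.0150 -0.0148 [-2.7 -0.6  5.3] 21.4
-0.0140 -0.0137 [-2.7  0.6  5.1] 21.65
-0.0130 -0.0122 [-1.6  3.4  4.9] 21.9
-0.0120 -0.0110 [-3.3  4.3  4.9] 22.15
-0.0110 -0.0097 [-1.6  5.6  4.9] 22.4
-0.0100 -0.0093 [-2.9  2.5  4.8] 22.65
-0.0090 -0.0091 [-3.8 -0.4  6. ] 22.9
-0.0080 -0.0088 [-3.9 -4.5  6.6] 23.15
True
```

The ball detent is clearly felt. It pulls from y≈-0.0135, reaches +5.6 N, then crosses zero near -0.0092 and resists. I'll check it from both sides and settle at the centre.

Run:
```python
from feel import *
for y in(-.0092,-.0100,-.0092):
    robot.servo_line(W(0,y,.0563),.02); robot.wait(.3)
    fs=[];
    for _ in range(8):
        st=robot.get_state();fs.append(ff(st)); robot.wait(.02)
    print(y,F(st["position"]).round(4),np.mean(fs,0).round(2),round(st["clock"],2),st["finger_gap"])
cv2.imwrite("pics/w9.png",robot.read_camera("wrist")[:,:,::-1])
im=robot.read_camera("scene");cv2.imwrite("pics/s9.png",im[:,:,::-1])
mt=robot.camera_model("top");im=robot.read_camera("top")
for a,ce,bb,k in blobs(im,*COL["orange"],30): print("bar",a,ce,F(ray(mt,*ce,.066)))
```

```text
-0.0092 [ 0.0003 -0.0092  0.0572] [-2.89 -0.57  6.07] 23.82 0.01720417219565181
-0.01 [ 0.0003 -0.0094  0.0572] [-2.34  2.12  5.54] 24.5 0.017106130938140614
-0.0092 [ 0.0003 -0.0091  0.0572] [-3.11 -0.5   5.84] 25.18 0.017126555019470444
bar 107 [253.60747664 230.97196262] [0.09689268 0.08767921 0.066     ]
```

View pics/w9.png

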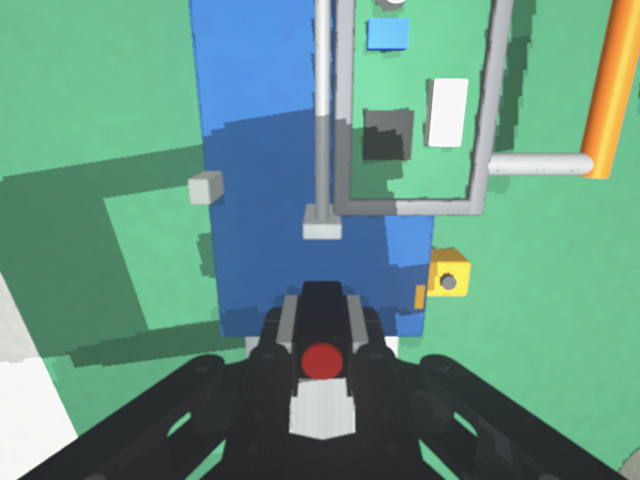

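View pics/s9.png

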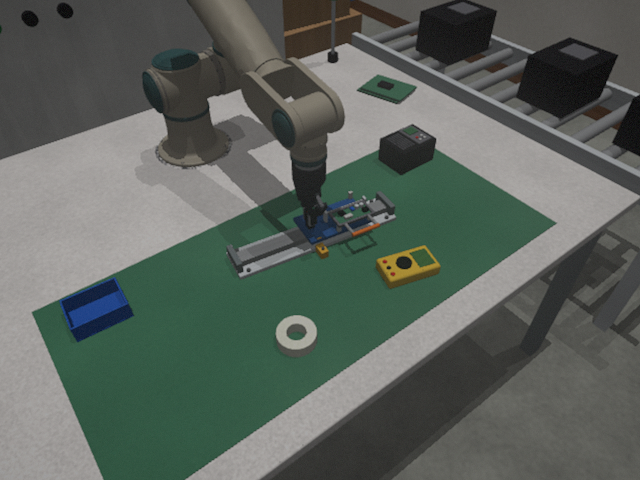

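The wrist view shows the knob (dot at (322,362)) between the pads and the frame flat with its components up. In the scene view the bystanders are where they were. Handing in.

Run:
```python
from h import *
robot.job_done()
```

```text
the job is handed in; nothing more can be done
```

I turned the frame over and slid the carriage into its notch. The arm is still holding the knob there. The job was handed in at about 25 s, under the 61 s limit.

- **Frame:** I gripped the orange bar and carried it through the full arc while the carriage stayed at its loading end, about 0.027 m. The camera shows it flat with the component face up, and the bar at fixture x ≈ +0.097 m.
- **Detent:** I slid the carriage by the knob in 1 mm steps near the clamp. From about 4 mm before the notch it pulled forward with up to 5.6 N, then resisted with 4.5 N just past the centre.
- **Final position:** A short step back gave +2.1 N, so the notch is bracketed from both sides. The knob now rests at fixture y ≈ -0.009 m, about 2 mm from the clamp mark, with -0.5 N left along the rail. The finger gap is 17 mm on the 18 mm knob.
- **Surroundings:** The bystanders look unmoved in the last scene picture; I did not measure their positions again.

**Checks that disagreed:**
- During the lift the bar sat up to 8 mm lower in the grip than I expected. This pushed outward on the tool with about 34 N at 50°. I stopped there and followed the measured force for the rest of the arc.
- About 6 N upward and 3 N across the rail remain on the tool while it holds the knob, which the gripping left behind.

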